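# Present the spare lap plate to the light panel

## Robot

A 6-joint arm with a two-finger parallel gripper is mounted at the origin on the work surface. World frame = base frame: x ahead of the robot, y to its left, z up, the work surface at z = 0. Lengths are in m, angles in rad, forces in N, time in s.
With the tool pointing down it reaches from about 0.425 to 0.95 m from the base axis. Payload 3.5 kg.
Tool frame: the origin (TCP) lies at the very end of the fingers, on their centre line; the grasp point (between the pads) lies 19 mm behind it; y points along the fingers, z is the direction in which the jaws open and shut, and the axes are right-handed (so a half turn about y gives the same grasp; the last joint's range is limited). The gripper opens to 85 mm and grips with 20 to 120 N. Pads are 22 mm wide; open, the fingers measure 114 mm over their backs; the gripper's body (76 mm by 85 mm) begins 54 mm behind the grasp point. The pads swing forward as they close: fully open they stand 13 mm farther back than shut.
Start: joints at [-1.3, 0.286, 1.577, -0, 1.279, -0.15], TCP at [0.276, -0.616, 0.203] pointing down, gripper open.
Joint ranges: [-2.77, 2.77], [-0.9, 2.22], [0.21, 2.48], [-1.53, 4.67], [0.24, 2.81], [-2.84, 2.84]. Speed limits (rad/s): [2.79, 2.79, 3.14, 3.14, 3.14, 3.14].

## Interface

Orientations are given as a unit quaternion [x, y, z, w].
In Python, from plant import ctrl gives the robot as it stands. The module is installed in compiled form; this text tells all that it offers.
- The arm moves only by the tool jog_arm, never from a script. Its argument "deltas" is a list of rows, each a list of 3 entries, a list of its own where there are three numbers: the turn, a rotation vector about the tool's x, y, z in rad, then the shift along the tool's x, y, z in m, then the opening, from 0 (shut) to 1 (fully open). In form: [[[wx, wy, wz], [dx, dy, dz], gripper], ...]. A call has 1 to 10 rows; each row is the pose to reach, as a shift and turn from the pose measured when the call began, along the tool's axes at that moment; what a row does not reach only later rows make up. A row lasts 1/12 s, in which the tool goes at most 41.7 mm and 7.16 degrees, less where a joint would pass 70% of its speed; a pose out of reach is approached as far as the arm can. A call with a gripper value outside its range is refused whole. The fingers move at their own pace and stop on an object; "force" is the grip in N (left out, the last holds). Time passes only in rows, so rows that repeat a pose let the fingers close. It gives the time, the measured TCP pose, the force and the opening at its end, in the units of the state.
- ctrl.get_state(): the state, without advancing time (a new reading comes with each control period).
- ctrl.read_camera(name): name is "scene" or "top"; returns a dict with "pixels" (420x560x3 uint8, blue, green, red), "range_z" (420x560 float32, m along the optical axis (not along the pixel's ray), 0 where there is no reading), "fx", "fy", "cx", "cy" (pixels), "T" (4x4, takes a point from camera to world coordinates). Camera axes: x right, y up, looking along -z (the intrinsics and any distortion apply to the point x, -y, -z); pixel columns grow to the right and rows downward; lengths in m; the calibration is good to about 2 mm. A picture is of the moment at which its call begins.
- ctrl.sign_off(): hands the job in, once; it reports no verdict.
The state is a dict: "time": time; "qpos": joint angles; "dq": joint speeds; "joint_efforts": joint torques, N m; "eef_pos": TCP position; "tcp_rot": TCP orientation; "contact_force": force on the tool from outside, world axes, zero at the start; "wrist_torque": the same for the moment, N m; "opening": opening from 0.0 (shut) to 1.0 (fully open).
Only numpy, scipy, OpenCV 4.12 (cv2) and the standard library are available. Lean on these libraries where they do the work, as an engineer would, in place of code of your own. Each camera call takes 0.05 s, during which the arm holds its last target.

## Task

Swing the flap of the blue spares case up by its red tongue until it stands upright or a little beyond and stays open, then draw the copper lap plate out of its slot by its black tab, leaving the dark steel plate in its place. Present the copper plate to the light panel: tab up, upright, face square to the lit window, middle opposite the window's middle and about 60 mm in front of it, touching nothing but the gripper. Finish while holding it motionless there; do not disturb the other things on the bench.

Things in the scene. Friction and masses are not known exactly. Their poses are not given: they have to be found in the camera images.
- case: Blue steel spares case fixed to the bench, 120 (its x) by 212 (y) by 90 mm high, walls 5 mm, under a blue flap. Origin: centre of underside. x points from the front (red tongue) to the hinge at the back. Inside, a wooden rack, top 38 mm up, has two slots 76 (x) by 12 (y) by 28 mm deep at x = -5, y = +35 and -35 mm, a plate on edge in each, foot 10 mm above the bench.
- flap (a joint): Opening angle in rad of the blue flap over the case (124 mm from hinge to front edge, 214 mm wide, 4 mm thick): 0 shut, 1.57 upright, stop at 1.9; starts shut or slightly ajar. A stiff friction hinge: it stays where it is left; about 2.5 N at the tongue moves it.
- flap_hinge (a point): Middle of the flap's hinge line, on the case's top back edge (92.5 mm above the bench). The line runs along the case's y.
- flap_tongue (a point): Grip point of the red tongue on the flap's front edge: a bar 16 mm wide (along the hinge line), 12 mm thick, 52 mm long, in the flap's plane. The point is on its centre line, 34 mm beyond the edge, 158 mm from the hinge, 92.5 mm above the bench when shut. Nothing stands beside or below it: pinch it from above across the 16 mm; it turns between the fingers as the flap rises.
- lap_tab (a point): Centre of the black pull tab of the copper lap plate: 28 mm (x) by 10 mm (y, across the plate's faces) by 20 mm high. Axes as the plate's. It is 36 mm above lap_face, and its top 8 mm below the shut flap.
- lap_face (a point): Centre of the copper lap plate, the wanted part: a flat copper plate 70 mm (x) by 8 mm thick (y, normal to its faces) by 52 mm high (z), black tab on its top edge, about 0.26 kg, loose. It starts hidden on edge in one of the case's two slots, its x and y along the case's x and y.
- blank_tab (a point): Centre of the black pull tab of the dark grey steel plate, same shape and size as the copper one, standing in the case's other slot: not wanted.
- panel_face (a point): Middle of the lit face of the inspection light panel, fixed to the bench: a bright cream window 118 mm wide (x) by 64 mm high in a grey frame (140 by 84 mm, 18 mm thick, top 127 mm above the bench) on a dark foot. The point is 85 mm above the bench. Its y points into the panel: the open side before the lit face is towards -y. x runs along the face, z up.
- spot (a point): Presenting spot in the air, 60 mm in front of the middle of the lit face (axes as panel_face), 85 mm above the bench.
- spool_handle: Black bakelite spool handle with steel ferrule, lying, 100 mm long (x), 30 mm high; origin under its middle. Bystander.
- end_plug: Orange nylon end plug, 40 mm across, 30 mm high; origin under its centre. Bystander.
- ball_cage: Silver steel check ball cage, 38 mm across, 38 mm high; origin under its centre. Bystander.
- paste_jar: Amber jar with white cap, 56 mm across, 55 mm high; origin under its centre. Bystander.
Things that resemble listed ones, but are neither listed nor needed, are in the scene too. Leave any purple look-alike of the part that bears panel_face alone.

How it is judged:
On the way, in this order (a step that is already met when the one before it is completed fails the run):
1. the flap stands upright or beyond (at least 1.3 rad open) (value of joint flap above 1.3 rad), for 0.2 s.
2. the copper plate is drawn clear of its slot, held by the fingers (height (world z) of lap_face above 0.09 m and contact force between lap and the fingers above 1 N and value of joint flap above 1.3 rad), for 0.2 s.
At the end, for the whole second after the job is handed in: Copper plate held still by the fingers alone, centre within 25 mm (each axis) of the spot 60 mm before the lit window, square to it and upright within 0.22 rad, clear of the panel; flap open 1.3 rad or more; dark plate and four bystanders moved under 20 mm (x of lap_face in the frame of spot between -0.025 and 0.025 m and y of lap_face in the frame of spot between -0.025 and 0.025 m and z of lap_face in the frame of spot between -0.025 and 0.025 m and angle between the y axis of lap_face and the y axis of spot, either way round below 0.22 rad and angle between lap_face's own z axis and vertical below 0.22 rad and contact force between lap and the fingers above 1 N and contact force between lap and panel below 0.1 N and linear speed of lap below 0.03 m/s and angular speed of lap below 0.3 rad/s and value of joint flap above 1.3 rad and distance of each of blank_tab, spool_handle, end_plug, ball_cage, paste_jar from where it was at the start of the episode below 0.02 m); the arm keeps its last pose, push and grip.
It fails at once if a bystander on the bench is moved more than 20 mm (distance of any of spool_handle, end_plug, ball_cage, paste_jar from where it was at the start of the episode above 0.02 m).
It fails at once if the dark steel plate is moved more than 20 mm (distance of blank_tab from where it was at the start of the episode above 0.02 m).
It also fails if it takes over 53 s, if anything falls off the work surface, if the arm or the gripper's body presses on something with over 40 N, if the wrist force passes 120 N, or if a joint passes its speed limit or range.

## Working session

There is one attempt and no reset: what is moved stays moved. The work goes in short steps, Python scripts to look and compute and a tool call to move; the robot and the scene stay as the last step left them, time stands still between calls to the robot, and variables do not carry over. Pictures are saved under pics/ and viewed, and the job is handed in when it is done.

Besides the shell and the picture viewer there is one more tool, called after "Call:" as a command line: name --argument value ..., lists and objects as JSON in quotes. jog_arm: Moves the arm, as the interface text tells. Its arguments: {"type":"object","properties":{"deltas":{"type":"array","items":{"type":"array"}},"force":{"type":"number"}},"required":["deltas"]}

```bash
mkdir -p pics; cat > h.py <<'E'
import numpy as np,cv2
from plant import ctrl
from scipy.spatial.transform import Rotation as R
def shot(n,f):
    c=ctrl.read_camera(n); cv2.imwrite('pics/'+f,c['pixels']); np.savez('pics/'+f+'.npz',**{k:np.array(v) for k,v in c.items()}); return c
def load(f): return np.load('pics/'+f+'.npz')
def pt(c,u,v,z=None):
    # world point at pixel; z: intersect plane
    T=c['T'];x=(u-c['cx'])/c['fx'];y=(v-c['cy'])/c['fy']
    if z is None:
        d=c['range_z'][int(round(v)),int(round(u))]
    else:
        r=T[:3,:3]@np.array([x,-y,-1]); d=(z-T[2,3])/r[2]
    return (T@np.array([x*d,-y*d,-d,1]))[:3]
def cloud(c):
    v,u=np.mgrid[0:420,0:560]; d=c['range_z']; x=(u-c['cx'])/c['fx']*d; y=(v-c['cy'])/c['fy']*d
    P=np.stack([x,-y,-d,np.ones_like(d)],-1)@c['T'].T
    P=P[...,:3]; P[d==0]=np.nan; return P
def st():
    s=ctrl.get_state(); print('t',s['time'],'pos',np.round(s['eef_pos'],4),'F',np.round(s['contact_force'],1),'op',np.round(s['opening'],3),'q',np.round(s['qpos'],2)); M=R.from_quat(s['tcp_rot']).as_matrix(); print(np.round(M,3)); return s,M
E
python3 - <<'E'
from h import *
print(list(ctrl.read_camera('top').keys()))
for n in ['scene','top']:
    c=shot(n,n+'0.png'); print(n,c['fx'],c['cx'],c['cy'],np.round(c['T'],3).tolist())
st()
E
```

```text
['pixels', 'range_z', 'fx', 'fy', 'cx', 'cy', 'T']
scene 498.56825416064424 278.1915707320256 209.6659485614182 [[-0.71, -0.461, 0.533, 1.276], [0.704, -0.483, 0.521, 0.67], [0.017, 0.745, 0.667, 0.987], [0.0, 0.0, 0.0, 1.0]]
top 423.47301985103695 277.93005671171716 210.22307920513157 [[-0.007, 0.998, -0.058, 0.496], [-1.0, -0.006, 0.018, -0.029], [0.018, 0.058, 0.998, 1.122], [0.0, 0.0, 0.0, 1.0]]
t 0.15 pos [ 0.2756 -0.6156  0.2019] F [ 0.4 -0.3 -0.4] op 0.999 q [-1.3   0.29  1.58 -0.    1.28 -0.15]
[[-0.913 -0.001  0.408]
 [-0.408  0.002 -0.913]
 [-0.    -1.    -0.002]]
```

View pics/scene0.png

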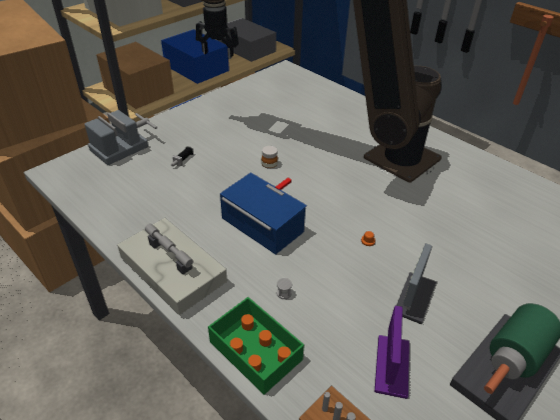

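View pics/top0.png

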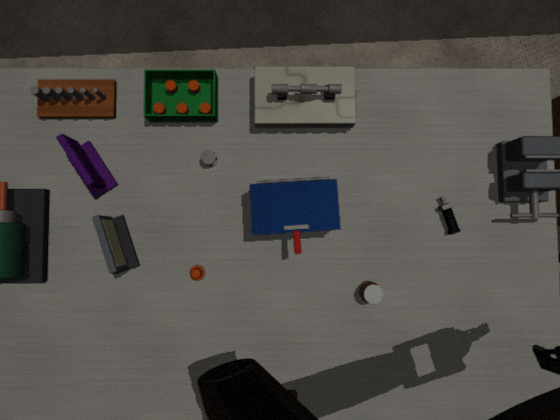

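```bash
python3 - <<'E'
from h import *
a=load('top0.png');b=load('scene0.png')
x=cv2.resize(a['pixels'][190:290,80:150],None,fx=5,fy=5,interpolation=2)
y=cv2.resize(a['pixels'][165:265,235:350],None,fx=5,fy=5,interpolation=2)
im=np.zeros((500,930,3),np.uint8);im[:, :350]=x;im[:,355:930]=y
cv2.imwrite('pics/c1.png',cv2.resize(im,(790,425)))
x=cv2.resize(b['pixels'][235:400,360:460],None,fx=3.5,fy=3.5,interpolation=2)
y=cv2.resize(b['pixels'][165:255,210:320],None,fx=4,fy=4,interpolation=2)
im=np.zeros((580,800,3),np.uint8);im[:x.shape[0],:x.shape[1]]=x;im[:y.shape[0],355:355+y.shape[1]]=y
cv2.imwrite('pics/c2.png',im)
P=cloud(a)
for z0,z1,nm in [(0.08,0.105,'case'),(0.115,0.14,'panel')]:
    m=(P[...,2]>z0)&(P[...,2]<z1)
    n,l,s,ce=cv2.connectedComponentsWithStats(m.astype(np.uint8))
    for i in range(1,n):
        if s[i][4]>30:
            q=P[l==i]; r=cv2.minAreaRect(q[:,:2].astype(np.float32)); print(nm,s[i],q.mean(0).round(4),np.round(r[0],4),np.round(r[1],4),r[2])
E
```

```text
case [29 86 10  9 37] [0.8586 0.5561 0.0814] [0.8579 0.556 ] [0.0192 0.0192] 54.46958923339844
case [317  89  21   9  75] [ 0.8444 -0.1729  0.0938] [ 0.8444 -0.1693] [0.0494 0.0119] 75.42411804199219
case [273  92  15   6  56] [ 0.8424 -0.0572  0.0924] [ 0.8422 -0.0543] [0.0343 0.0076] 89.4586181640625
case [ 66 136  35  52 178] [0.6709 0.4191 0.0927] [0.6793 0.4242] [0.1378 0.0169] 26.424116134643555
case [514 138  46  23 177] [ 0.6993 -0.655   0.0939] [ 0.6863 -0.6833] [0.1155 0.0466] 60.9924201965332
case [516 170  44  20 166] [ 0.6191 -0.6607  0.0942] [ 0.6085 -0.6861] [0.1073 0.0427] 64.06623077392578
case [ 249  177   91   77 4744] [ 0.5652 -0.086   0.0968] [ 0.5428 -0.0876] [0.1826 0.2142] 3.1758639812469482
case [  0 182  24  96 714] [0.5127 0.5889 0.0932] [0.5166 0.5893] [0.2323 0.0381] 14.242636680603027
case [102 216  21  56 203] [0.4793 0.3505 0.0927] [0.4795 0.3508] [0.1383 0.0064] 17.23785972595215
panel [ 56 134  39  53 541] [0.6758 0.4301 0.1256] [0.6761 0.4323] [0.1416 0.0205] 33.39775085449219
panel [ 92 215  26  59 579] [0.4772 0.3573 0.1254] [0.4775 0.3591] [0.1398 0.02  ] 18.595129013061523
panel [  0 223  13  56 567] [0.4668 0.5893 0.1223] [0.4642 0.5872] [0.1282 0.0224] 1.0541703701019287
```

View pics/c1.png

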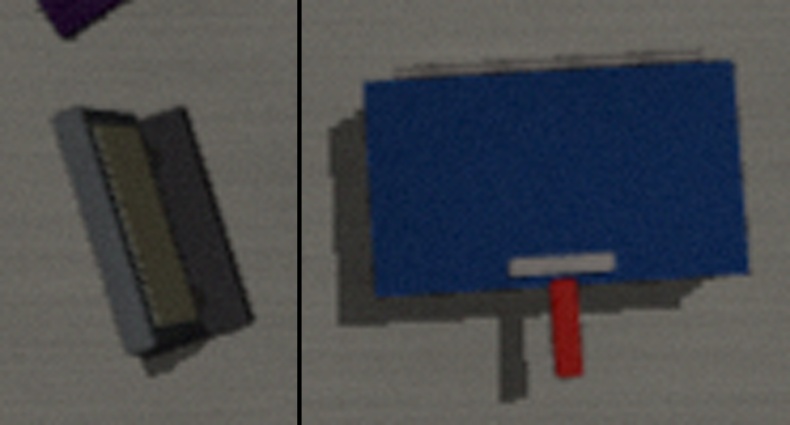

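View pics/c2.png

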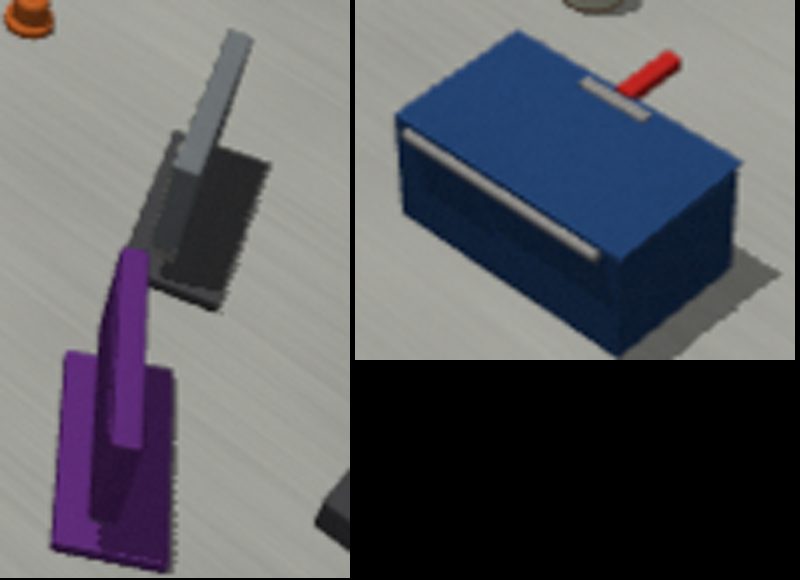

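```bash
python3 - <<'E'
from h import *
a=load('top0.png')
P=cloud(a);hsv=cv2.cvtColor(a['pixels'],cv2.COLOR_BGR2HSV)
# red tongue
m=((hsv[...,0]<8)|(hsv[...,0]>172))&(hsv[...,1]>150)&(hsv[...,2]>70); m[:,:200]=0;m[:160]=0
q=P[m];print('tongue',m.sum(),np.nanmean(q,0)); r=cv2.minAreaRect(q[:,:2].astype(np.float32));print(r,q[:,2].min(),q[:,2].max())
# flap blue
m=(hsv[...,0]>100)&(hsv[...,0]<125)&(hsv[...,1]>120)&(P[...,2]>0.08)&(P[...,2]<0.115);m[:,:230]=0;m[:,350:]=0
q=P[m];r=cv2.minAreaRect(q[:,:2].astype(np.float32));print('flap',m.sum(),r)
A=np.c_[q[:,:2],np.ones(len(q))];print(np.linalg.lstsq(A,q[:,2],rcond=None)[0])
print(cv2.boxPoints(r))
# panel top
m=(P[...,2]>0.115)&(P[...,2]<0.14);m[:,:85]=0;m[:,130:]=0;m[:210]=0
q=P[m];q=q[~np.isnan(q[:,0])];r=cv2.minAreaRect(q[:,:2].astype(np.float32));print('panel',r,cv2.boxPoints(r),np.median(q[:,2]))
for n,(u,v) in dict(jar=(372,293),plug=(197,272),cage=(209,158),handle=(449,216)).items(): print(n,P[v,u])
E
```

```text
tongue 139 [ 0.47941701 -0.09205791  0.10268473]
((0.4798407256603241, -0.09474550187587738), (0.053166501224040985, 0.019122064113616943), 14.761143684387207) nan nan
flap 4243 ((0.6679741144180298, -0.08107082545757294), (0.33120760321617126, 0.21302567422389984), 3.289828300476074)
[-0.04350334 -0.00212018  0.12118662]
[[ 0.49653077  0.01576301]
 [ 0.5087557  -0.19691159]
 [ 0.83941746 -0.17790465]
 [ 0.82719254  0.03476994]]
panel ((0.47749871015548706, 0.3590521514415741), (0.13982518017292023, 0.020023763179779053), 18.595129013061523) [[0.4080433  0.34624773]
 [0.41442844 0.32726932]
 [0.54695415 0.37185657]
 [0.54056895 0.390835  ]] 0.12642081202485878
jar [ 0.34876647 -0.28245199  0.05461736]
plug [0.40293668 0.15882871 0.03202895]
cage [0.69526531 0.12850996 0.03553485]
handle [ 0.54176163 -0.4939299   0.02860808]
```

```bash
cat >> h.py <<'E'
def go(target,yawz=None):
    """delta in tool frame to world target; yawz: world angle (rad) of tool z axis, tool down"""
    s,M=st(); d=M.T@(np.array(target)-s['eef_pos']); w=np.zeros(3)
    if yawz is not None:
        z=np.array([np.cos(yawz),np.sin(yawz),0]);y=np.array([0,0,-1.]);x=np.cross(y,z)
        w=R.from_matrix(M.T@np.c_[x,y,z]).as_rotvec()
    print('w',np.round(w,3),'d',np.round(d,4)); return w,d
E
python3 - <<'E'
from h import *
for n,box in [('top',(235,350,170,262)),('scene',(212,308,165,255))]:
    a=load(n+'0.png');P=cloud(a);hsv=cv2.cvtColor(a['pixels'],cv2.COLOR_BGR2HSV)
    b=np.zeros((420,560),bool);b[box[2]:box[3],box[0]:box[1]]=1
    B=(hsv[...,0]>100)&(hsv[...,0]<125)&(hsv[...,1]>120)&b&(P[...,2]>0.08)
    q=P[B&(P[...,0]<0.66)];q=q[~np.isnan(q[:,0])]
    A=np.c_[q[:,:2],np.ones(len(q))];k=np.linalg.lstsq(A,q[:,2],rcond=None)[0]
    ok=abs(A@k-q[:,2])<0.004;k=np.linalg.lstsq(A[ok],q[ok,2],rcond=None)[0]
    r=cv2.minAreaRect(q[ok][:,:2].astype(np.float32));print(n,r,k,cv2.boxPoints(r).tolist(), 'z at .626,.503',k@[.626,-.085,1],k@[.503,-.09,1])
    m=((hsv[...,0]<8)|(hsv[...,0]>172))&(hsv[...,1]>150)&(hsv[...,2]>70)&b
    q=P[m];q=q[~np.isnan(q[:,0])];q=q[(q[:,2]>.085)];print('tongue',len(q),q.mean(0),cv2.minAreaRect(q[:,:2].astype(np.float32)),np.percentile(q[:,2],[5,50,95]))
go((0.470,-0.0925,0.20),np.deg2rad(-86.7))
E
```

```text
top ((0.5647545456886292, -0.08694110065698624), (0.12393203377723694, 0.21301931142807007), 3.092388391494751) [-0.04367431 -0.00211517  0.12129082] [[0.4971329867839813, 0.016070634126663208], [0.5086245536804199, -0.19663847982883453], [0.6323760747909546, -0.18995283544063568], [0.6208845376968384, 0.02275627851486206]] z at .626,.503 0.09413048822439454 0.09951300474294696
tongue 136 [ 0.4795543  -0.09184072  0.10419047] ((0.47868043184280396, -0.09168560057878494), (0.05303274467587471, 0.015074643306434155), 2.9685277938842773) [0.1008411  0.10440343 0.10746942]
scene ((0.5653703212738037, -0.08547823876142502), (0.12577494978904724, 0.2156773954629898), 3.789557456970215) [-0.04061996 -0.00371946  0.1190573 ] [[0.4954930543899536, 0.017968308180570602], [0.5097476243972778, -0.1972375065088272], [0.6352475881576538, -0.18892478942871094], [0.6209930181503296, 0.026281028985977173]] z at .626,.503 0.0939453613712458 0.09896021412308287
tongue 75 [ 0.48071173 -0.08941202  0.10310737] ((0.4794619679450989, -0.09035041928291321), (0.053084224462509155, 0.016698509454727173), 4.029850959777832) [0.09892182 0.10283883 0.10701487]
t 0.15 pos [ 0.2756 -0.6156  0.2019] F [ 0.4 -0.3 -0.4] op 0.999 q [-1.3   0.29  1.58 -0.    1.28 -0.15]
[[-0.913 -0.001  0.408]
 [-0.408  0.002 -0.913]
 [-0.    -1.    -0.002]]
w [0.002 0.363 0.   ] d [-0.3911  0.0028 -0.398 ]
```

Call:
jog_arm --deltas '[[[0, 0.04, 0], [-0.03, 0, -0.03], 0.6], [[0, 0.08, 0], [-0.06, 0, -0.06], 0.6], [[0, 0.12, 0], [-0.09, 0, -0.09], 0.6], [[0, 0.16, 0], [-0.12, 0, -0.12], 0.6], [[0, 0.2, 0], [-0.15, 0, -0.15], 0.6], [[0, 0.24, 0], [-0.18, 0, -0.18], 0.6], [[0, 0.28, 0], [-0.21, 0, -0.21], 0.6], [[0, 0.32, 0], [-0.24, 0, -0.24], 0.6], [[0, 0.363, 0], [-0.27, 0, -0.27], 0.6], [[0, 0.363, 0], [-0.3, 0, -0.3], 0.6]]'

```text
time: 0.98
eef_pos: [0.4241, -0.2246, 0.2024]
tcp_rot: [-0.02, 0.707, -0.706, 0.02]
contact_force: [1.2, 0.4, -0.4]
opening: 0.598
```

```bash
python3 -c "
from h import *
go((0.469,-0.0921,0.15),np.deg2rad(-86.7))"
```

```text
t 0.9833 pos [ 0.4241 -0.2246  0.2024] F [ 1.2  0.4 -0.4] op 0.598 q [-0.7  -0.15  2.04  0.    1.26  0.82]
[[-0.998 -0.     0.056]
 [-0.056  0.002 -0.998]
 [ 0.    -1.    -0.002]]
w [ 0.002 -0.002  0.   ] d [-0.0522  0.0526 -0.1297]
```

Call:
jog_arm --deltas '[[[0, 0, 0], [-0.013, 0.01, -0.033], 0.6], [[0, 0, 0], [-0.026, 0.02, -0.065], 0.6], [[0, 0, 0], [-0.039, 0.035, -0.098], 0.6], [[0, 0, 0], [-0.052, 0.05, -0.13], 0.6], [[0, 0, 0], [-0.052, 0.052, -0.13], 0.6], [[0, 0, 0], [-0.052, 0.052, -0.13], 0.6]]'

```text
time: 1.48
eef_pos: [0.4678, -0.0898, 0.1489]
tcp_rot: [-0.022, 0.708, -0.706, 0.02]
contact_force: [-0.2, -0.8, 0.6]
opening: 0.596
```

```bash
python3 -c "
from h import *
go((0.469,-0.0921,0.08),np.deg2rad(-86.7))
c=shot('scene','s1.png');c2=shot('top','t1.png')
x=cv2.resize(c['pixels'][100:260,200:330],None,fx=3,fy=3);y=cv2.resize(c2['pixels'][165:325,230:360],None,fx=3,fy=3)
cv2.imwrite('pics/m1.png',np.hstack([x,y]))"
```

```text
t 1.4833 pos [ 0.4678 -0.0898  0.1489] F [-0.2 -0.8  0.6] op 0.596 q [-0.4  -0.11  2.1   0.    1.15  1.11]
[[-0.998 -0.004  0.06 ]
 [-0.06   0.003 -0.998]
 [ 0.003 -1.    -0.003]]
w [0.003 0.002 0.003] d [-0.0013  0.0689  0.0026]
```

View pics/m1.png

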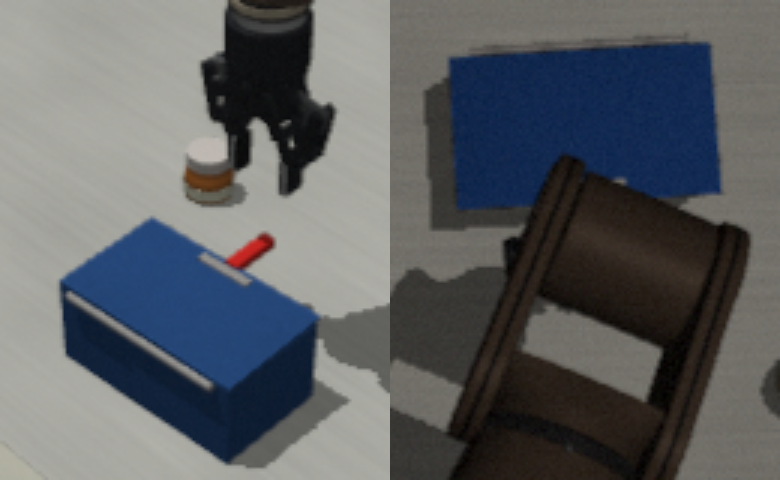

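The open fingers (crop ≈ (238,155) and (290,185)) straddle the red tongue (≈(250,250)) from above. Descending and pinching it.

Call:
jog_arm --deltas '[[[0.003, 0, 0.003], [0, 0.02, 0.002], 0.6], [[0.003, 0, 0.003], [-0.001, 0.04, 0.002], 0.6], [[0.003, 0, 0.003], [-0.001, 0.06, 0.002], 0.6], [[0.003, 0, 0.003], [-0.001, 0.069, 0.002], 0.6], [[0.003, 0, 0.003], [-0.001, 0.069, 0.002], 0.1], [[0.003, 0, 0.003], [-0.001, 0.069, 0.002], 0.0], [[0.003, 0, 0.003], [-0.001, 0.069, 0.002], 0.0], [[0.003, 0, 0.003], [-0.001, 0.069, 0.002], 0.0], [[0.003, 0, 0.003], [-0.001, 0.069, 0.002], 0.0]]' --force 30

```text
time: 2.33
eef_pos: [0.4708, -0.0945, 0.0832]
tcp_rot: [0.018, -0.706, 0.708, -0.022]
contact_force: [0.6, -0.6, 0.2]
opening: 0.003
```

```bash
python3 - <<'E'
from h import *
s,M=st()
p=s['eef_pos']; H=np.array([0.6267,-0.083,0.0925]); ux=np.array([np.cos(.0565),np.sin(.0565),0])
g=p+np.array([0,0,.019]); v=g-H; r=np.hypot(v@ux,v[2]);a0=np.arctan2(v[2],-v@ux);print('r',r,a0)
for a in np.arange(a0,1.75,0.1):
    t=H-ux*r*np.cos(a)+np.array([0,0,r*np.sin(a)]); t=t+ (g-H-(v@ux)*ux)*[1,1,0]
    d=M.T@(t-g); print(round(a,2),np.round(d,3))
E
```

```text
t 2.3333 pos [ 0.4708 -0.0945  0.0832] F [ 0.6 -0.6  0.2] op 0.003 q [-0.41 -0.01  2.15 -0.    1.    1.11]
[[-0.998  0.005  0.056]
 [-0.056 -0.003 -0.998]
 [-0.005 -1.     0.003]]
r 0.15661560545314437 0.061684194576016566
0.06 [0. 0. 0.]
0.16 [-0.002 -0.016  0.   ]
0.26 [-0.005 -0.031  0.   ]
0.36 [-0.01  -0.046  0.   ]
0.46 [-0.016 -0.06   0.   ]
0.56 [-0.024 -0.074  0.   ]
0.66 [-0.033 -0.086  0.   ]
0.76 [-0.043 -0.098  0.   ]
0.86 [-0.055 -0.109  0.   ]
0.96 [-0.067 -0.118  0.   ]
1.06 [-0.081 -0.127  0.   ]
1.16 [-0.095 -0.134  0.   ]
1.26 [-0.109 -0.139  0.   ]
1.36 [-0.125 -0.143  0.   ]
1.46 [-0.14  -0.145  0.   ]
1.56 [-0.156 -0.146  0.   ]
1.66 [-0.171 -0.145  0.   ]
```

```bash
python3 -c "
from h import *
c=shot('scene','s2.png');c2=shot('top','t2.png')
x=cv2.resize(c['pixels'][130:250,220:320],None,fx=4,fy=4,interpolation=2);y=cv2.resize(c2['pixels'][165:285,250:350],None,fx=4,fy=4,interpolation=2)
cv2.imwrite('pics/m2.png',np.hstack([x,y]))"
```

```text
(no output)
```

View pics/m2.png

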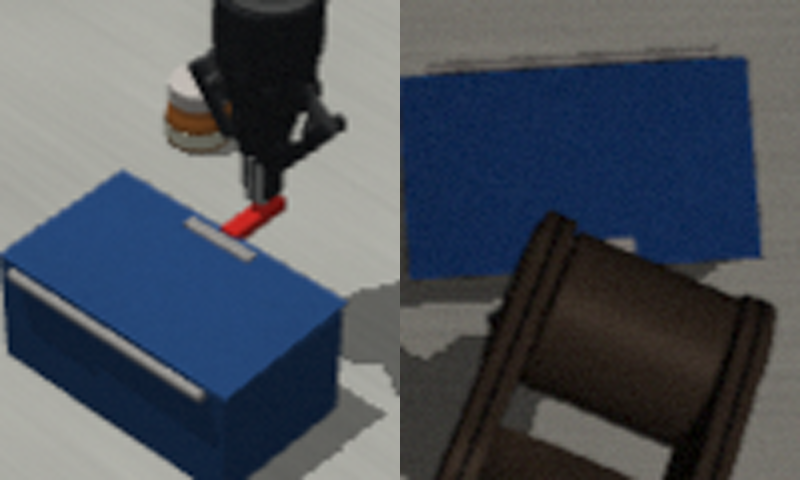

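```bash
python3 -c "
from h import *
st()
c=shot('scene','s3.png')
x=cv2.resize(c['pixels'][155:195,260:310],None,fx=14,fy=14,interpolation=2)
x=cv2.convertScaleAbs(x,alpha=2.2)
cv2.imwrite('pics/m3.png',x)
P=cloud(c)
for v in range(166,190,2): print(v,[tuple(np.round(P[v,u]*1000).astype(int)) if c['range_z'][v,u]>0 else 0 for u in range(276,296,3)])
"
```

```text
t 2.4333 pos [ 0.4704 -0.0943  0.0827] F [0.6 1.3 0.2] op 0.0 q [-0.41 -0.01  2.15 -0.    1.    1.11]
[[-0.998  0.004  0.056]
 [-0.056 -0.002 -0.998]
 [-0.004 -1.     0.002]]
166 [(np.int64(337), np.int64(-263), np.int64(-4)), (np.int64(339), np.int64(-247), np.int64(5)), (np.int64(483), np.int64(-94), np.int64(163)), (np.int64(479), np.int64(-87), np.int64(165)), (np.int64(476), np.int64(-79), np.int64(168)), (np.int64(468), np.int64(-75), np.int64(166)), (np.int64(480), np.int64(-53), np.int64(184))]
168 [(np.int64(349), np.int64(-250), np.int64(1)), (np.int64(342), np.int64(-244), np.int64(1)), (np.int64(482), np.int64(-95), np.int64(155)), (np.int64(480), np.int64(-85), np.int64(160)), (np.int64(476), np.int64(-78), np.int64(161)), (np.int64(479), np.int64(-64), np.int64(171)), (np.int64(476), np.int64(-56), np.int64(174))]
170 [(np.int64(355), np.int64(-244), np.int64(-1)), (np.int64(346), np.int64(-239), np.int64(-3)), (np.int64(478), np.int64(-99), np.int64(144)), (np.int64(480), np.int64(-85), np.int64(153)), (np.int64(474), np.int64(-79), np.int64(153)), (np.int64(479), np.i
[... 2358 characters left out ...]
64(364), np.int64(-154), np.int64(-2))]
186 [(np.int64(504), np.int64(-96), np.int64(103)), (np.int64(500), np.int64(-88), np.int64(105)), (np.int64(493), np.int64(-83), np.int64(104)), (np.int64(480), np.int64(-84), np.int64(96)), (np.int64(384), np.int64(-161), np.int64(-3)), (np.int64(381), np.int64(-152), np.int64(1)), (np.int64(373), np.int64(-146), np.int64(0))]
188 [(np.int64(504), np.int64(-96), np.int64(95)), (np.int64(502), np.int64(-86), np.int64(100)), (np.int64(490), np.int64(-85), np.int64(94)), (np.int64(402), np.int64(-157), np.int64(2)), (np.int64(394), np.int64(-152), np.int64(0)), (np.int64(385), np.int64(-147), np.int64(-2)), (np.int64(377), np.int64(-141), np.int64(-3))]
```

View pics/m3.png

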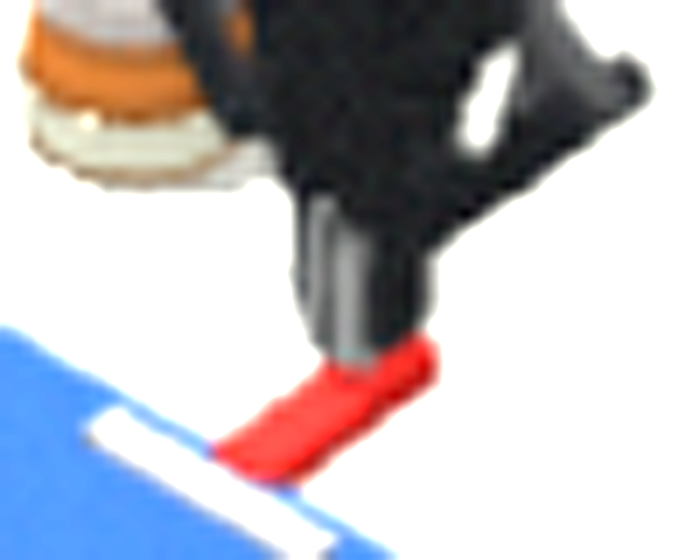

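```bash
python3 -c "
from h import *
for f in ['s1.png','s3.png']:
    c=load(f);P=cloud(c)
    m=(P[...,2]>0.106)&(abs(P[...,0]-.47)<.03)&(abs(P[...,1]+.093)<.07)
    dark=c['pixels'].max(-1)<80
    m&=dark
    m2=cv2.morphologyEx(m.astype(np.uint8),cv2.MORPH_OPEN,np.ones((2,2)))>0
    q=P[m2];vs,us=np.nonzero(m2);o=np.argsort(q[:,2])[:25]
    for i in o[::2]: print(f,us[i],vs[i],q[i].round(3))
"
```

```text
s1.png 284 145 [ 0.23  -0.332 -0.006]
s1.png 297 147 [ 0.207 -0.291 -0.004]
s1.png 303 155 [ 0.227 -0.243 -0.004]
s1.png 308 152 [ 0.202 -0.243 -0.003]
s1.png 283 155 [ 0.277 -0.29  -0.003]
s1.png 273 132 [ 0.203 -0.414 -0.003]
s1.png 282 156 [ 0.284 -0.288 -0.003]
s1.png 296 165 [ 0.286 -0.22  -0.003]
s1.png 303 123 [ 0.081 -0.381 -0.002]
s1.png 306 153 [ 0.212 -0.243 -0.002]
s1.png 283 141 [ 0.218 -0.348 -0.002]
s1.png 302 125 [ 0.093 -0.374 -0.002]
s1.png 303 124 [ 0.086 -0.376 -0.002]
s3.png 311 117 [ 0.024 -0.392 -0.006]
s3.png 294 171 [ 0.313 -0.203 -0.004]
s3.png 304 164 [ 0.262 -0.206 -0.004]
s3.png 300 154 [ 0.231 -0.254 -0.003]
s3.png 295 159 [ 0.264 -0.246 -0.003]
s3.png 291 178 [ 0.348 -0.183 -0.003]
s3.png 283 180 [ 0.374 -0.193 -0.003]
s3.png 305 164 [ 0.261 -0.203 -0.003]
s3.png 310 117 [ 0.031 -0.391 -0.002]
s3.png 291 174 [ 0.334 -0.197 -0.002]
s3.png 277 155 [ 0.293 -0.303 -0.002]
s3.png 300 167 [ 0.286 -0.202 -0.001]
s3.png 305 122 [ 0.071 -0.379 -0.001]
```

```bash
python3 -c "
from h import *
for f in ['s1.png','s3.png']:
    c=load(f);P=cloud(c)
    m=(P[...,2]>0.106)&(abs(P[...,0]-.47)<.04)&(abs(P[...,1]+.093)<.07)
    for u in range(266,300):
        vs=np.nonzero(m[:,u])[0]
        if len(vs): v=vs.max(); print(f,u,v,P[v,u].round(3),c['pixels'][v,u])
c=load('s1.png')
for p in [(.469,-.092,.149),(.468,-.068,.149),(.469,-.116,.149)]:
    q=np.linalg.inv(c['T'])@[*p,1]; print(c['cx']+c['fx']*q[0]/-q[2],c['cy']-c['fy']*q[1]/-q[2]*1)
"
```

```text
s1.png 267 123 [ 0.484 -0.154  0.273] [73 75 74]
s1.png 268 129 [ 0.484 -0.15   0.257] [72 74 74]
s1.png 269 135 [ 0.481 -0.148  0.237] [76 78 78]
s1.png 270 139 [ 0.484 -0.141  0.229] [71 73 72]
s1.png 271 140 [ 0.481 -0.14   0.225] [82 85 85]
s1.png 272 140 [ 0.485 -0.132  0.231] [72 74 74]
s1.png 273 140 [ 0.475 -0.138  0.223] [40 41 40]
s1.png 274 141 [ 0.477 -0.133  0.223] [70 71 71]
s1.png 275 143 [ 0.48  -0.126  0.221] [18 18 17]
s1.png 276 152 [ 0.474 -0.128  0.188] [59 60 60]
s1.png 277 155 [ 0.48  -0.118  0.186] [63 64 63]
s1.png 278 156 [ 0.477 -0.116  0.182] [50 51 50]
s1.png 279 187 [ 0.504 -0.083  0.107] [ 33  37 192]
s1.png 280 184 [ 0.494 -0.09   0.108] [ 34  39 197]
s1.png 281 185 [ 0.494 -0.086  0.106] [ 34  38 196]
s1.png 282 154 [ 0.464 -0.114  0.183] [46 48 48]
s1.png 283 183 [ 0.484 -0.088  0.107] [ 33  37 196]
s1.png 284 183 [ 0.481 -0.086  0.107] [ 33  37 193]
s1.png 285 181 [ 0.474 -0.09   0.108] [ 33  37 196]
s1.png 286 182 [ 0.475 -0.085  0.108] [ 33  37 188]
s1.png 287 182 [ 0.473 -0.083  0.107] [ 27  29 158]
s1.png 288 140 [ 0.476 -0.082  0.251] [17 14 15
[... 1603 characters left out ...]
79 [ 0.47  -0.082  0.117] [23 22 52]
s3.png 289 180 [ 0.463 -0.085  0.108] [ 17  20 113]
s3.png 290 177 [ 0.464 -0.081  0.122] [72 74 74]
s3.png 291 173 [ 0.463 -0.079  0.137] [111 115 115]
s3.png 292 171 [ 0.479 -0.06   0.162] [48 50 48]
s3.png 293 171 [ 0.478 -0.057  0.164] [109 114 113]
s3.png 294 170 [ 0.481 -0.051  0.172] [68 70 70]
s3.png 295 169 [ 0.477 -0.051  0.173] [49 50 49]
s3.png 296 169 [ 0.46  -0.063  0.158] [108 112 112]
s3.png 297 168 [ 0.479 -0.043  0.182] [49 51 50]
s3.png 298 167 [ 0.475 -0.043  0.184] [50 49 49]
s3.png 299 167 [ 0.455 -0.057  0.166] [110 114 113]
286.08500625729994 168.28458033713076
292.5435906420351 171.9613969140438
279.9896626087543 164.5236666843427
```

Both cameras and the empty grasp agree: the real fingertips are about 25 mm above the reported TCP. I'll reopen and go 25 mm lower.

Call:
jog_arm --deltas '[[[0, 0, 0], [0, 0, 0], 0.5], [[0, 0, 0], [0, 0, 0], 0.5], [[0, 0, 0], [0, 0, 0], 0.5], [[0, 0, 0], [0.001, 0, -0.002], 0.5], [[0, 0, 0], [0.001, 0.008, -0.002], 0.5], [[0, 0, 0], [0.001, 0.016, -0.002], 0.5], [[0, 0, 0], [0.001, 0.025, -0.002], 0.5], [[0, 0, 0], [0.001, 0.025, -0.002], 0.5]]'

```text
time: 3.15
eef_pos: [0.4673, -0.0914, 0.0546]
tcp_rot: [-0.02, 0.707, -0.707, 0.02]
contact_force: [-1.1, 0.4, -0.7]
opening: 0.5
```

Call:
jog_arm --deltas '[[[0, 0, 0], [0, 0, 0], 0.0], [[0, 0, 0], [0, 0, 0], 0.0], [[0, 0, 0], [0, 0, 0], 0.0], [[0, 0, 0], [0, 0, 0], 0.0], [[0, 0, 0], [0, 0, 0], 0.0]]' --force 30

```text
time: 3.57
eef_pos: [0.4667, -0.0943, 0.0546]
tcp_rot: [0.021, -0.705, 0.709, -0.02]
contact_force: [-2.2, -10.1, -2.3]
opening: 0.175
```

```bash
python3 -c "
from h import *
st()
c=shot('scene','s4.png')
x=cv2.resize(c['pixels'][130:205,240:330],None,fx=8,fy=8,interpolation=2)
x=cv2.convertScaleAbs(x,alpha=2.2)
cv2.imwrite('pics/m4.png',x)
"
```

```text
t 3.5667 pos [ 0.4667 -0.0943  0.0546] F [ -2.2 -10.1  -2.3] op 0.175 q [-0.41  0.03  2.17 -0.01  0.95  1.11]
[[-0.998 -0.002  0.058]
 [-0.058 -0.006 -0.998]
 [ 0.003 -1.     0.006]]
```

View pics/m4.png

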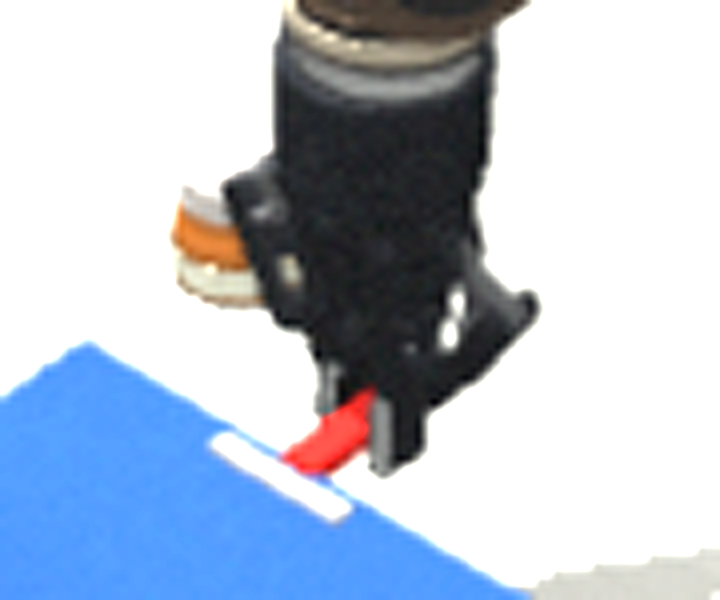

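Tongue is held (opening 0.175 ≈ 15 mm), red bar between the pads at ≈(375,420). Now the arc.

```bash
cat > arc.py <<'E'
from h import *
import sys
a0=float(sys.argv[1]);a1=float(sys.argv[2]);n=int(sys.argv[3])
s,M=st();ux=np.array([np.cos(.0575),np.sin(.0575),0]);r=0.158
for a in np.linspace(a0,a1,n+1)[1:]:
    d=-ux*r*(np.cos(a)-np.cos(a0))+np.array([0,0,r*(np.sin(a)-np.sin(a0))]); print(round(a,2),np.round(M.T@d,3))
E
python3 arc.py .043 0.85 10
```

```text
t 3.6167 pos [ 0.4667 -0.0942  0.0546] F [-2.9 -9.9 -2.6] op 0.18 q [-0.41  0.03  2.17 -0.01  0.95  1.11]
[[-0.998 -0.002  0.058]
 [-0.058 -0.006 -0.998]
 [ 0.003 -1.     0.006]]
0.12 [-0.001 -0.013  0.   ]
0.2 [-0.003 -0.025  0.   ]
0.29 [-0.006 -0.038  0.   ]
0.37 [-0.01 -0.05  0.  ]
0.45 [-0.015 -0.061  0.   ]
0.53 [-0.021 -0.073  0.   ]
0.61 [-0.028 -0.084  0.   ]
0.69 [-0.036 -0.094  0.001]
0.77 [-0.044 -0.103  0.001]
0.85 [-0.053 -0.112  0.001]
```

Call:
jog_arm --deltas '[[[0, 0, 0], [-0.001, -0.013, 0.001], 0.0], [[0, 0, 0], [-0.003, -0.025, 0.001], 0.0], [[0, 0, 0], [-0.006, -0.038, 0.001], 0.0], [[0, 0, 0], [-0.01, -0.05, 0.001], 0.0], [[0, 0, 0], [-0.015, -0.061, 0.001], 0.0], [[0, 0, 0], [-0.021, -0.073, 0.001], 0.0], [[0, 0, 0], [-0.028, -0.084, 0.001], 0.0], [[0, 0, 0], [-0.036, -0.094, 0.001], 0.0], [[0, 0, 0], [-0.044, -0.103, 0.001], 0.0], [[0, 0, 0], [-0.053, -0.112, 0.001], 0.0]]'

```text
time: 4.45
eef_pos: [0.5195, -0.0915, 0.1667]
tcp_rot: [0.023, -0.705, 0.709, -0.019]
contact_force: [0.4, -1.2, -6.4]
opening: 0.179
```

```bash
cat > look.py <<'E'
from h import *
import sys
f=sys.argv[1]
c=shot('scene','s'+f);c2=shot('top','t'+f)
x=cv2.resize(c['pixels'][90:260,190:330],None,fx=2.8,fy=2.8,interpolation=2);y=cv2.resize(c2['pixels'][140:310,220:360],None,fx=2.8,fy=2.8,interpolation=2)
cv2.imwrite('pics/m'+f,cv2.convertScaleAbs(np.hstack([x,y]),alpha=1.7))
P=cloud(c);hsv=cv2.cvtColor(c['pixels'],cv2.COLOR_BGR2HSV)
E
python3 look.py 5.png; python3 arc.py 0.83 1.63 10
```

```text
t 4.55 pos [ 0.5215 -0.0914  0.1683] F [-0.   0.7 -0.3] op 0.176 q [-0.36 -0.    1.97 -0.01  1.18  1.15]
[[-0.998 -0.     0.058]
 [-0.058 -0.006 -0.998]
 [ 0.001 -1.     0.006]]
0.91 [-0.01  -0.008  0.   ]
0.99 [-0.02  -0.016  0.   ]
1.07 [-0.031 -0.022  0.   ]
1.15 [-0.042 -0.028  0.   ]
1.23 [-0.054 -0.032  0.   ]
1.31 [-0.066 -0.036  0.   ]
1.39 [-0.078 -0.039  0.   ]
1.47 [-0.091 -0.041  0.   ]
1.55 [-0.103 -0.041  0.   ]
1.63 [-0.116 -0.041  0.   ]
```

View pics/m5.png

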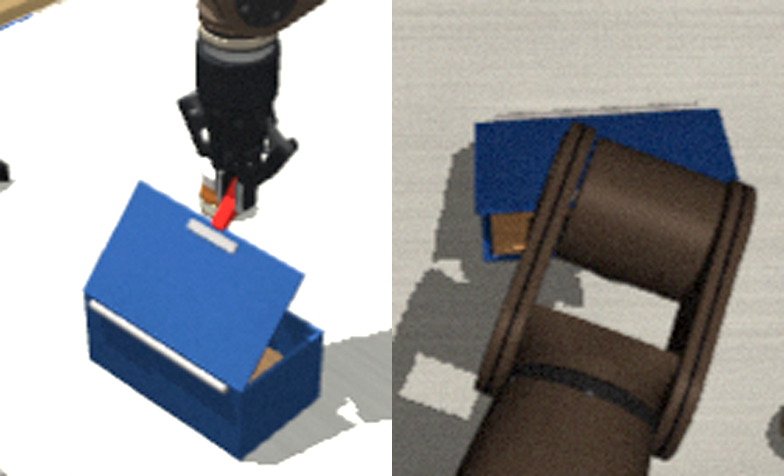

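The flap is following, about 48° open, tongue held at crop ≈(228,205). Continuing.

Call:
jog_arm --deltas '[[[0, 0, 0], [-0.01, -0.008, 0], 0.0], [[0, 0, 0], [-0.02, -0.016, 0], 0.0], [[0, 0, 0], [-0.031, -0.022, 0], 0.0], [[0, 0, 0], [-0.042, -0.028, 0], 0.0], [[0, 0, 0], [-0.054, -0.032, 0], 0.0], [[0, 0, 0], [-0.066, -0.036, 0], 0.0], [[0, 0, 0], [-0.078, -0.039, 0], 0.0], [[0, 0, 0], [-0.091, -0.041, 0], 0.0], [[0, 0, 0], [-0.103, -0.041, 0], 0.0], [[0, 0, 0], [-0.116, -0.041, 0], 0.0]]'

```text
time: 5.38
eef_pos: [0.6363, -0.085, 0.209]
tcp_rot: [0.023, -0.705, 0.709, -0.019]
contact_force: [-2.9, -2.3, -2.0]
opening: 0.175
```

```bash
python3 look.py 6.png; python3 -c "
from h import *
st()"
```

```text
t 5.4833 pos [ 0.6378 -0.0849  0.2089] F [-0.7 -1.2 -1.6] op 0.177 q [-0.29  0.21  1.65 -0.01  1.27  1.23]
[[-0.998 -0.002  0.058]
 [-0.058 -0.006 -0.998]
 [ 0.002 -1.     0.006]]
```

View pics/m6.png

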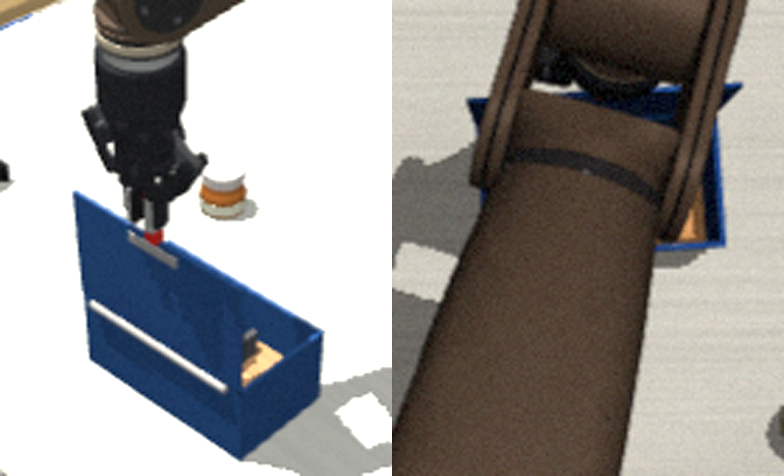

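Flap stands just beyond upright. Release, rise, and back off for a look inside.

Call:
jog_arm --deltas '[[[0, 0, 0], [0, 0, 0], 0.5], [[0, 0, 0], [0, 0, 0], 0.5], [[0, 0, 0], [0, 0, 0], 0.5], [[0, 0, 0], [0, -0.02, 0], 0.5], [[0, 0, 0], [0, -0.04, 0], 0.5], [[0, 0, 0], [0, -0.06, 0], 0.5], [[0, 0, 0], [0, -0.08, 0], 0.5], [[0, 0, 0], [0, -0.09, 0], 0.5]]'

```text
time: 6.15
eef_pos: [0.6389, -0.0846, 0.3033]
tcp_rot: [0.019, -0.704, 0.71, -0.022]
contact_force: [-0.3, -0.1, 0.8]
opening: 0.497
```

Call:
jog_arm --deltas '[[[0, 0, 0], [0.02, 0, 0.03], 0.5], [[0, 0, 0], [0.04, 0, 0.06], 0.5], [[0, 0, 0], [0.06, 0, 0.09], 0.5], [[0, 0, 0], [0.08, 0, 0.12], 0.5], [[0, 0, 0], [0.1, 0, 0.15], 0.5], [[0, 0, 0], [0.11, 0, 0.18], 0.5], [[0, 0, 0], [0.11, 0, 0.21], 0.5], [[0, 0, 0], [0.11, 0, 0.24], 0.5], [[0, 0, 0], [0.11, 0, 0.26], 0.5]]'

```text
time: 6.9
eef_pos: [0.5435, -0.3531, 0.305]
tcp_rot: [0.018, -0.704, 0.71, -0.022]
contact_force: [-0.3, 0.2, -0.7]
opening: 0.503
```

```bash
python3 look.py 7.png
```

```text
(no output)
```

View pics/m7.png

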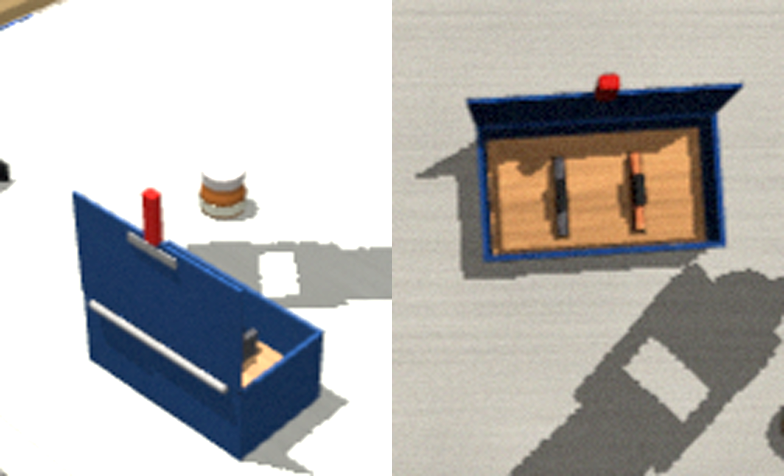

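Flap stays open. Two plates: dark-grey at crop (560,197), copper with black tab at (637,190). The right-hand one (case −y slot) is wanted; confirming enlarged.

```bash
python3 - <<'E'
from h import *
c=load('t7.png')
x=cv2.resize(c['pixels'][185:235,265:335],None,fx=11,fy=11,interpolation=2)
cv2.imwrite('pics/m8.png',cv2.convertScaleAbs(x,alpha=1.7))
P=cloud(c);hsv=cv2.cvtColor(c['pixels'],cv2.COLOR_BGR2HSV)
sub=(slice(190,228),slice(298,316))
for v in range(192,228,2): print(v,[(int(P[v,u,2]*1000) if c['range_z'][v,u]>0 else -1) for u in range(298,316)],)
q=P[190:228,300:314].reshape(-1,3); q=q[~np.isnan(q[:,0])]
t=q[q[:,2]>.072];print('tab',len(t),t.mean(0),cv2.minAreaRect(t[:,:2].astype(np.float32)),np.percentile(t[:,2],[10,50,90]))
t=q[(q[:,2]>.054)];print('plate+tab',len(t),t.mean(0),cv2.minAreaRect(t[:,:2].astype(np.float32)))
go((0.5,-0.122,0.3),np.deg2rad(-86.7))
E
```

```text
192 [37, 38, 39, 41, 36, 36, 37, 37, 37, 35, 40, 38, 37, 38, 37, 38, 32, 37]
194 [37, 38, 36, 37, 36, 34, 34, 33, 35, 60, 39, 39, 39, 39, 36, 38, 35, 38]
196 [35, 40, 37, 31, 36, 38, 45, 62, 65, 60, 37, 37, 38, 39, 40, 39, 35, 38]
198 [40, 38, 36, 39, 40, 42, 38, 62, 61, 63, 40, 37, 36, 38, 38, 37, 38, 40]
200 [35, 36, 40, 37, 37, 33, 36, 63, 62, 59, 63, 36, 41, 35, 35, 37, 36, 36]
202 [38, 38, 37, 35, 38, 40, 26, 60, 81, 84, 79, 81, 35, 42, 35, 36, 37, 38]
204 [34, 39, 38, -1, 38, 39, 26, 69, 81, 81, 81, 83, 38, 36, 36, 39, 37, 38]
206 [40, 37, 35, 36, 39, 41, 25, 61, 82, 81, 81, 80, 37, 40, 39, 35, 36, 41]
208 [40, 38, 39, 41, 38, 35, 20, 47, 77, 81, 79, 80, 36, 37, 39, 35, 34, 37]
210 [40, 38, 37, 37, 36, 37, 38, 46, 78, 83, 84, 82, 37, 35, 36, 35, 35, 37]
212 [36, 33, 34, 40, 38, 35, 37, 43, 79, 80, 85, 82, 78, 34, 39, 37, 38, 34]
214 [35, 33, 35, 38, 39, 36, 36, 35, 59, 59, 62, 61, 35, 36, 37, 36, 35, 35]
216 [42, 36, 37, 37, 36, 40, 39, 29, 56, 63, -1, 60, 36, 41, 39, 41, 34, 41]
218 [38, 37, 34, 38, 35, 36, 39, 28, 58, 60, 61, 63, 39, 36, 37, 38, 38, 39]
220 [39, 40, 37, 32, 3
[... 162 characters left out ...]
8, 36, 39, 38, 39, 37, 37, 34, 37, 38, 37, 36]
226 [36, 37, 35, 40, 39, 35, 37, 37, 35, 37, 30, 20, 9, 13, 7, 13, 9, 10]
tab 48 [ 0.56259912 -0.12082504  0.0812421 ] ((0.5628368854522705, -0.12175051122903824), (0.02722857892513275, 0.01004081405699253), 0.9912087917327881) [0.07881013 0.08161769 0.08378055]
plate+tab 107 [ 0.56260739 -0.1207106   0.07040345] ((0.5638816356658936, -0.12080083042383194), (0.06818447262048721, 0.010000170208513737), 5.379318714141846)
t 7.0 pos [ 0.5434 -0.3535  0.3043] F [-0.3  1.2 -0.1] op 0.501 q [-0.73  0.17  1.54 -0.    1.43  0.79]
[[-0.998  0.004  0.055]
 [-0.055 -0.009 -0.998]
 [-0.004 -1.     0.009]]
w [-0.009 -0.003 -0.004] d [ 0.0307  0.0022 -0.2336]
```

View pics/m8.png

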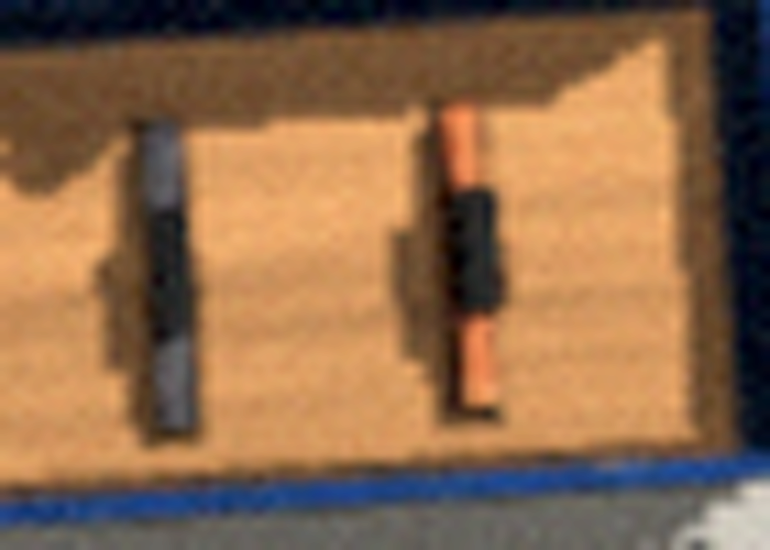

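The crop confirms: copper plate with black tab at (470,250); dark grey plate at (168,275). Moving above the copper tab.

Call:
jog_arm --deltas '[[[-0.009, -0.003, -0.004], [-0.007, 0.01, -0.03], 0.45], [[-0.009, -0.003, -0.004], [-0.014, 0.02, -0.06], 0.45], [[-0.009, -0.003, -0.004], [-0.021, 0.03, -0.09], 0.45], [[-0.009, -0.003, -0.004], [-0.028, 0.04, -0.12], 0.45], [[-0.009, -0.003, -0.004], [-0.03, 0.06, -0.15], 0.45], [[-0.009, -0.003, -0.004], [-0.03, 0.08, -0.18], 0.45], [[-0.009, -0.003, -0.004], [-0.032, 0.1, -0.21], 0.45], [[-0.009, -0.003, -0.004], [-0.032, 0.12, -0.229], 0.45], [[-0.009, -0.003, -0.004], [-0.032, 0.14, -0.229], 0.45], [[-0.009, -0.003, -0.004], [-0.032, 0.15, -0.229], 0.45]]'

```text
time: 7.83
eef_pos: [0.5617, -0.1215, 0.1497]
tcp_rot: [-0.023, 0.707, -0.706, 0.02]
contact_force: [-0.3, -0.1, -0.2]
opening: 0.45
```

```bash
python3 look.py 9.png; python3 - <<'E'
from h import *
go((0.5628,-0.124,0.031),np.deg2rad(-86.7))
c=load('s9.png');P=cloud(c)
m=(P[...,2]>0.14)&(abs(P[...,0]-.563)<.04)&(abs(P[...,1]+.123)<.07)
for u in range(225,330):
    vs=np.nonzero(m[:,u])[0]
    if len(vs) and P[vs.max(),u,2]<.21: v=vs.max(); print(u,v,P[v,u].round(3),c['pixels'][v,u])
E
```

```text
t 7.9333 pos [ 0.5619 -0.1232  0.1502] F [-0.6  0.5 -0.6] op 0.453 q [-0.39  0.12  1.87  0.    1.16  1.12]
[[-0.998 -0.004  0.059]
 [-0.059  0.002 -0.998]
 [ 0.004 -1.    -0.002]]
w [0.002 0.001 0.004] d [-0.0014  0.1192  0.0012]
244 156 [ 0.567 -0.155  0.207] [65 68 66]
248 166 [ 0.564 -0.143  0.178] [26 27 33]
249 166 [ 0.565 -0.139  0.181] [77 80 79]
250 165 [ 0.561 -0.139  0.182] [46 47 47]
251 165 [ 0.557 -0.139  0.18 ] [110 114 114]
252 164 [ 0.55  -0.143  0.178] [117 121 122]
257 164 [ 0.569 -0.102  0.21 ] [83 86 86]
258 173 [ 0.568 -0.1    0.181] [73 75 74]
259 173 [ 0.573 -0.091  0.188] [66 67 67]
260 174 [ 0.566 -0.095  0.179] [124 129 128]
261 173 [ 0.56  -0.097  0.178] [74 76 75]
262 172 [ 0.566 -0.086  0.191] [48 50 49]
263 172 [ 0.553 -0.096  0.178] [111 115 115]
264 171 [ 0.557 -0.088  0.188] [101 106 105]
265 170 [ 0.555 -0.086  0.192] [104 107 107]
```

View pics/m9.png

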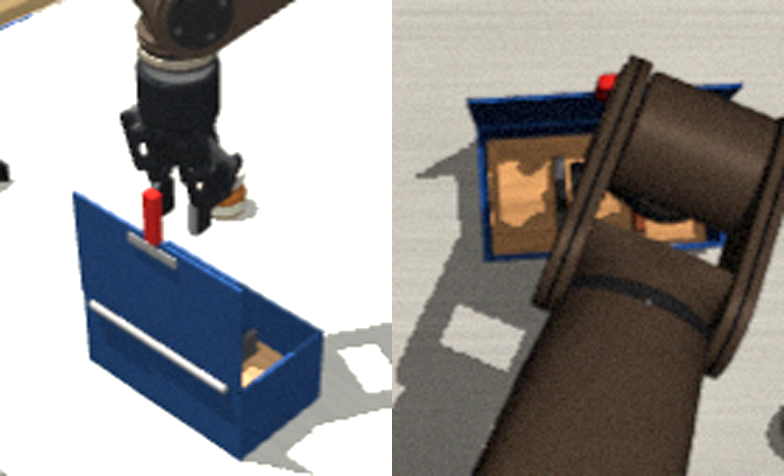

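Fingers straddle at y≈−0.120 (real), tips at z≈0.179, again ~25 mm above the reported TCP. Descending over the tab.

Call:
jog_arm --deltas '[[[0.002, 0, 0.004], [-0.001, 0.02, 0.001], 0.45], [[0.002, 0, 0.004], [-0.001, 0.04, 0.001], 0.45], [[0.002, 0, 0.004], [-0.001, 0.06, 0.001], 0.45], [[0.002, 0, 0.004], [-0.001, 0.08, 0.001], 0.45], [[0.002, 0, 0.004], [-0.001, 0.09, 0.001], 0.45], [[0.002, 0, 0.004], [-0.001, 0.1, 0.001], 0.45], [[0.002, 0, 0.004], [-0.001, 0.11, 0.001], 0.45], [[0.002, 0, 0.004], [-0.001, 0.118, 0.001], 0.45], [[0.002, 0, 0.004], [-0.001, 0.118, 0.001], 0.45]]'

```text
time: 8.68
eef_pos: [0.5617, -0.1237, 0.031]
tcp_rot: [-0.021, 0.707, -0.706, 0.02]
contact_force: [1.0, 0.7, -0.4]
opening: 0.452
```

Call:
jog_arm --deltas '[[[0, 0, 0], [0, 0, 0], 0.2], [[0, 0, 0], [0, 0, 0], 0.1], [[0, 0, 0], [0, 0, 0], 0.0], [[0, 0, 0], [0, 0, 0], 0.0], [[0, 0, 0], [0, 0, 0], 0.0], [[0, 0, 0], [0, 0, 0], 0.0]]' --force 40

```text
time: 9.18
eef_pos: [0.5623, -0.1239, 0.0318]
tcp_rot: [-0.021, 0.707, -0.707, 0.02]
contact_force: [0.8, 0.1, 1.6]
opening: 0.109
```

Opening 0.109 ≈ 9–10 mm: tab held. Lifting slowly.

Call:
jog_arm --deltas '[[[0, 0, 0], [0, -0.006, 0], 0.0], [[0, 0, 0], [0, -0.014, 0], 0.0], [[0, 0, 0], [0, -0.025, 0], 0.0], [[0, 0, 0], [0, -0.038, 0], 0.0], [[0, 0, 0], [0, -0.052, 0], 0.0], [[0, 0, 0], [0, -0.068, 0], 0.0], [[0, 0, 0], [0, -0.085, 0], 0.0], [[0, 0, 0], [0, -0.1, 0], 0.0], [[0, 0, 0], [0, -0.115, 0], 0.0], [[0, 0, 0], [0, -0.12, 0], 0.0]]' --force 60

```text
time: 10.02
eef_pos: [0.564, -0.1246, 0.156]
tcp_rot: [0.019, -0.706, 0.708, -0.022]
contact_force: [1.1, -0.2, -2.5]
opening: 0.102
```

Call:
jog_arm --deltas '[[[0, 0, 0], [0, -0.005, 0], 0.0], [[0, 0, 0], [0, -0.005, 0], 0.0], [[0, 0, 0], [0, -0.005, 0], 0.0]]'

```text
time: 10.27
eef_pos: [0.564, -0.1246, 0.1612]
tcp_rot: [0.019, -0.706, 0.708, -0.023]
contact_force: [-0.3, 0.2, -1.9]
opening: 0.102
```

```bash
python3 look.py 10.png; python3 - <<'E'
from h import *
P=np.array([0.4804,0.3503]); y=np.array([-.319,.948]); S=P-.06*y; print(S)
go((S[0],S[1]-.003,0.15),np.deg2rad(-86.7+15.3))
E
```

```text
[0.49954 0.29342]
t 10.3667 pos [ 0.5633 -0.1243  0.1599] F [-0.6  0.2 -2.6] op 0.103 q [-0.39  0.11  1.86  0.    1.17  1.12]
[[-0.998  0.003  0.058]
 [-0.058 -0.001 -0.998]
 [-0.003 -1.     0.001]]
w [-0.002 -0.266 -0.003] d [ 0.0395  0.0092 -0.4177]
```

View pics/m10.png

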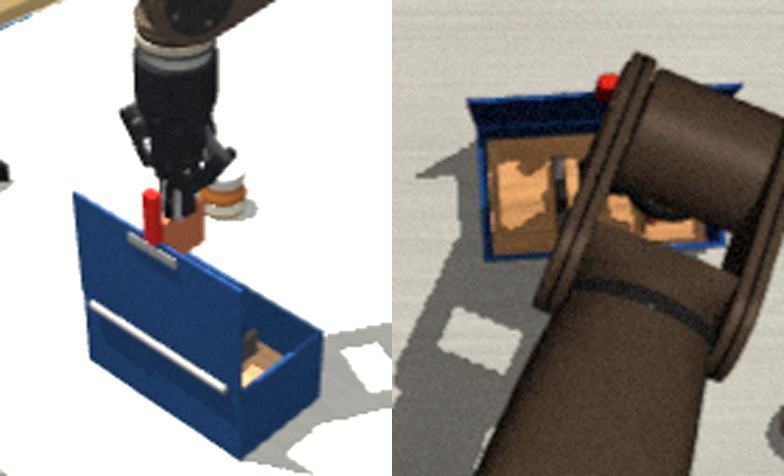

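Copper plate drawn out, held tab up; dark plate still in its slot (crop (248,345) / (560,185)). Carrying over towards the panel.

Call:
jog_arm --deltas '[[[0, 0, 0], [0.006, 0, -0.008], 0.0], [[0, -0.02, 0], [0.012, 0, -0.022], 0.0], [[0, -0.05, 0], [0.018, 0, -0.042], 0.0], [[0, -0.08, 0], [0.024, 0, -0.067], 0.0], [[0, -0.11, 0], [0.03, 0, -0.093], 0.0], [[0, -0.14, 0], [0.035, 0, -0.12], 0.0], [[0, -0.17, 0], [0.04, 0, -0.147], 0.0], [[0, -0.2, 0], [0.04, 0, -0.172], 0.0], [[0, -0.23, 0], [0.04, 0, -0.19], 0.0], [[0, -0.266, 0], [0.04, 0, -0.2], 0.0]]'

```text
time: 11.2
eef_pos: [0.5098, 0.0759, 0.1588]
tcp_rot: [0.116, -0.697, 0.698, -0.117]
contact_force: [-0.6, 0.7, -2.5]
opening: 0.099
```

```bash
python3 - <<'E'
from h import *
go((.4995,.2904,0.15),np.deg2rad(-86.7+15.3))
E
```

```text
t 11.2 pos [0.5098 0.0759 0.1588] F [-0.6  0.7 -2.5] op 0.099 q [-0.05 -0.03  2.01 -0.    1.16  1.19]
[[-0.946  0.001  0.324]
 [-0.324 -0.    -0.946]
 [-0.001 -1.     0.001]]
w [-0.001  0.005 -0.001] d [-0.0597  0.0088 -0.2063]
```

Stopping short (about 60 mm away), then checking.

Call:
jog_arm --deltas '[[[0, 0.005, 0], [-0.006, 0, -0.01], 0.0], [[0, 0.005, 0], [-0.014, 0, -0.028], 0.0], [[0, 0.005, 0], [-0.024, 0, -0.05], 0.0], [[0, 0.005, 0], [-0.034, 0, -0.075], 0.0], [[0, 0.005, 0], [-0.044, 0, -0.1], 0.0], [[0, 0.005, 0], [-0.052, 0, -0.12], 0.0], [[0, 0.005, 0], [-0.058, 0, -0.135], 0.0], [[0, 0.005, 0], [-0.06, 0, -0.145], 0.0], [[0, 0.005, 0], [-0.06, 0, -0.148], 0.0], [[0, 0.005, 0], [-0.06, 0, -0.148], 0.0]]'

```text
time: 12.03
eef_pos: [0.5178, 0.2356, 0.1584]
tcp_rot: [0.115, -0.697, 0.698, -0.115]
contact_force: [-0.2, 0.6, -2.9]
opening: 0.099
```

```bash
python3 - <<'E'
from h import *
c=shot('scene','s11.png');c2=shot('top','t11.png')
x=cv2.resize(c['pixels'][130:330,330:460],None,fx=2.9,fy=2.9,interpolation=2);y=cv2.resize(c2['pixels'][160:360,70:210],None,fx=2.9,fy=2.9,interpolation=2)
cv2.imwrite('pics/m11.png',cv2.convertScaleAbs(np.hstack([x,y]),alpha=1.7))
go((.4995,.2904,0.15),np.deg2rad(-86.7+15.3))
for n,c in [('s',c),('t',c2)]:
    P=cloud(c);h=cv2.cvtColor(c['pixels'],cv2.COLOR_BGR2HSV)
    m=(h[...,0]<14)&(h[...,1]>90)&(P[...,2]>.12)&(P[...,2]<.22)&(P[...,1]>.1)&(P[...,1]<.33)&(P[...,0]<.6)&(P[...,0]>.4)
    q=P[m];print(n,m.sum())
    if m.sum()>20:
        mu=q.mean(0);u,s,vt=np.linalg.svd(q-mu);print(mu,vt[2],s,q.min(0),q.max(0)); vs,us=np.nonzero(m);print(us.min(),us.max(),vs.min(),vs.max())
E
```

```text
t 12.1333 pos [0.5184 0.2347 0.1586] F [-0.3 -0.2 -2.3] op 0.104 q [ 0.25  0.1   1.88 -0.    1.16  1.49]
[[-0.948  0.001  0.319]
 [-0.319 -0.001 -0.948]
 [-0.001 -1.     0.001]]
w [-0.001  0.    -0.001] d [ 0.0001  0.0085 -0.0589]
s 131
[0.53846007 0.24593301 0.16720832] [-0.24511068  0.96935146  0.01668825] [0.19783263 0.15843241 0.02524113] [0.50244585 0.2358703  0.13683193] [0.55487012 0.25271974 0.19116837]
364 374 229 250
t 126
[0.50818581 0.23083002 0.17182597] [-0.30118012  0.9521896  -0.05123964] [0.24701208 0.18980007 0.02211605] [0.48655357 0.22277727 0.14035757] [0.55323231 0.24597864 0.19644816]
145 161 210 240
```

View pics/m11.png

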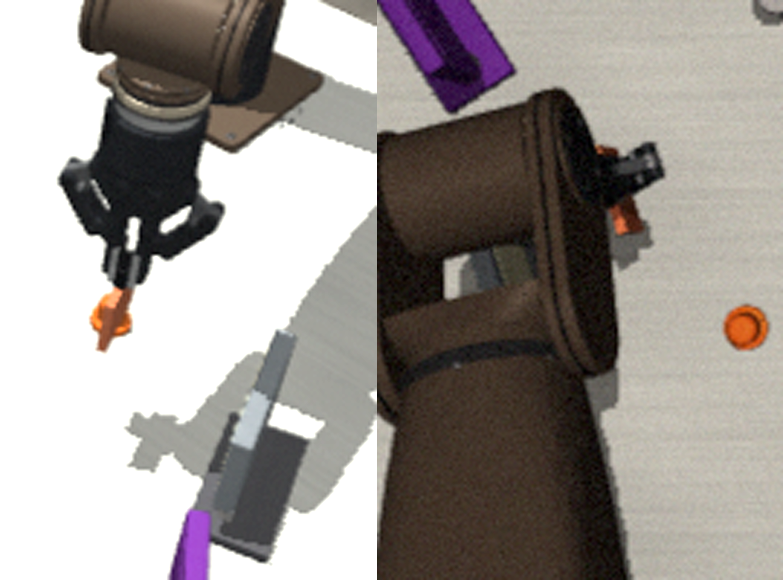

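The plate hangs square (normal ≈ (−0.28, 0.96) vs panel (−0.32, 0.95)), about 60 mm short of the spot; grey panel at crop (265,430) is the lit one. Approaching and lowering gently.

Call:
jog_arm --deltas '[[[0, 0, 0], [0, 0.004, -0.005], 0.0], [[0, 0, 0], [0, 0.012, -0.014], 0.0], [[0, 0, 0], [0, 0.023, -0.024], 0.0], [[0, 0, 0], [0, 0.035, -0.034], 0.0], [[0, 0, 0], [0, 0.047, -0.043], 0.0], [[0, 0, 0], [0, 0.059, -0.05], 0.0], [[0, 0, 0], [0, 0.068, -0.055], 0.0], [[0, 0, 0], [0, 0.074, -0.058], 0.0], [[0, 0, 0], [0, 0.078, -0.059], 0.0], [[0, 0, 0], [0, 0.078, -0.059], 0.0]]'

```text
time: 12.97
eef_pos: [0.4989, 0.2905, 0.0793]
tcp_rot: [0.115, -0.697, 0.698, -0.114]
contact_force: [0.5, 0.1, -2.5]
opening: 0.1
```

```bash
cat > fin.py <<'E'
from h import *
import sys
f=sys.argv[1]
c=shot('scene','s'+f);c2=shot('top','t'+f)
x=cv2.resize(c['pixels'][150:350,340:470],None,fx=2.9,fy=2.9,interpolation=2);y=cv2.resize(c2['pixels'][140:340,70:210],None,fx=2.9,fy=2.9,interpolation=2)
cv2.imwrite('pics/m'+f,cv2.convertScaleAbs(np.hstack([x,y]),alpha=1.7))
s,M=st()
S=np.array([.4995,.2934,.085]);n=np.array([-.319,.948,0]);t=np.array([.948,.319,0])
for k,c in [('s',c),('t',c2)]:
    P=cloud(c);h=cv2.cvtColor(c['pixels'],cv2.COLOR_BGR2HSV)
    m=(h[...,0]<14)&(h[...,1]>90)&(np.linalg.norm(P-S,axis=-1)<.07)
    q=P[m]-S;print(k,m.sum())
    if m.sum()>20:
        u,sv,vt=np.linalg.svd(q-q.mean(0));print('n',(q@n).mean(),'t',np.percentile(q@t,[1,99]),'z',np.percentile(q[:,2],[1,99]),'normal',vt[2],sv)
E
python3 fin.py 12.png
```

```text
t 13.0667 pos [0.5    0.2904 0.0808] F [ 0.3  0.6 -2.4] op 0.1 q [ 0.35  0.21  1.91 -0.    1.02  1.6 ]
[[-0.948  0.002  0.319]
 [-0.319 -0.001 -0.948]
 [-0.001 -1.     0.001]]
s 92
n -0.0002641649942779169 t [-0.01094026  0.03690942] z [-0.02511111  0.0283937 ] normal [ 0.22356095 -0.97449364 -0.01956114] [0.15676349 0.10314084 0.02212438]
t 133
n -0.003229639814090476 t [-0.03382607  0.03511175] z [-0.0259865   0.03051679] normal [-0.31421127  0.94768709 -0.05621801] [0.28462108 0.20045499 0.02063777]
```

View pics/m12.png

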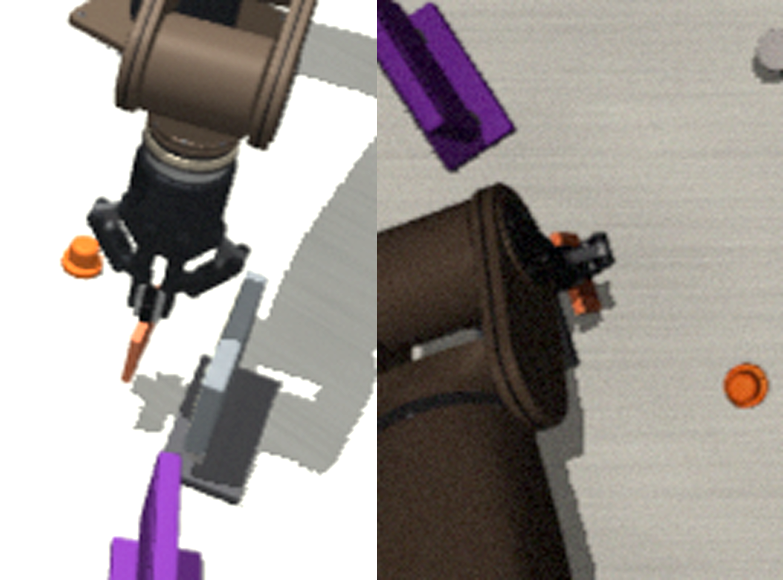

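Plate is within ~3 mm of the spot, square and clear of the panel. Settling, then a last overall check.

Call:
jog_arm --deltas '[[[0, 0, 0], [0, 0, 0], 0.0], [[0, 0, 0], [0, 0, 0], 0.0], [[0, 0, 0], [0, 0, 0], 0.0], [[0, 0, 0], [0, 0, 0], 0.0], [[0, 0, 0], [0, 0, 0], 0.0], [[0, 0, 0], [0, 0, 0], 0.0]]'

```text
time: 13.57
eef_pos: [0.5001, 0.2904, 0.081]
tcp_rot: [0.114, -0.697, 0.698, -0.115]
contact_force: [-0.7, 0.6, -1.9]
opening: 0.099
```

```bash
python3 fin.py 13.png; python3 - <<'E'
from h import *
s=ctrl.get_state();print(np.abs(s['dq']).max())
a=load('t0.png') if 0 else load('top0.png');b=load('t13.png');Pa,Pb=cloud(a),cloud(b)
for n,(u,v) in dict(jar=(372,293),plug=(197,272),cage=(209,158),handle=(449,216)).items():
    r=[]
    for P in (Pa,Pb):
        q=P[v-16:v+17,u-16:u+17].reshape(-1,3);q=q[q[:,2]>.01];r.append(q.mean(0))
    print(n,np.round(r[1]-r[0],3))
c=load('t13.png');q=Pb[190:232,272:290].reshape(-1,3);t=q[q[:,2]>.072];
q7=cloud(load('t7.png'))[190:232,272:290].reshape(-1,3);t7=q7[q7[:,2]>.072];print('blank',len(t),t.mean(0),len(t7),t7.mean(0))
cv2.imwrite('pics/f13.png',cv2.convertScaleAbs(load('s13.png')['pixels'],alpha=1.4))
E
```

```text
t 13.6667 pos [0.5    0.2904 0.0809] F [-0.5  0.5 -2. ] op 0.105 q [ 0.35  0.21  1.91 -0.    1.02  1.6 ]
[[-0.948  0.002  0.319]
 [-0.319 -0.001 -0.948]
 [-0.001 -1.     0.001]]
s 90
n -0.0007206111057207608 t [-0.0068034   0.03896265] z [-0.02409063  0.02867581] normal [ 0.22836261 -0.97350799 -0.01152042] [0.14308409 0.10523505 0.02184976]
t 137
n -0.0036450711911519755 t [-0.03306643  0.03561167] z [-0.02370192  0.03146772] normal [-0.31829323  0.94617761 -0.05862887] [0.2875943  0.20009787 0.0225069 ]
0.002264544015005996
jar [-0. -0.  0.]
plug [-0.    -0.001  0.001]
cage [0. 0. 0.]
handle [-0.  0. -0.]
blank 85 [ 0.53589699 -0.05264405  0.08472687] 83 [ 0.53561553 -0.05266079  0.08529358]
```

View pics/f13.png

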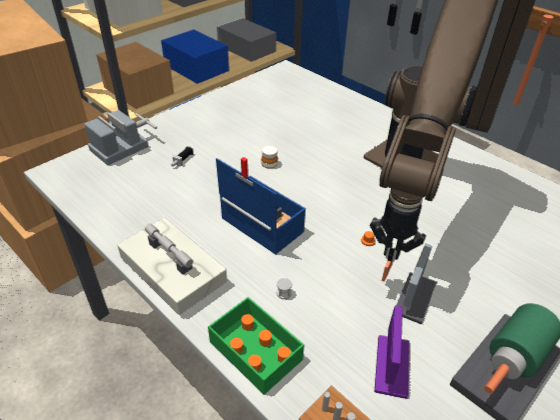

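The last view shows the flap upright at (245,185), the copper plate held before the grey panel at (388,268), and the bystanders and dark plate where they were.

```bash
python3 -c "
from plant import ctrl
print(ctrl.sign_off())"
```

```text
the job is handed in; nothing more can be done
None
```

The job is handed in at about 13.7 s. The flap stands just past upright, and the gripper holds the copper plate still, tab up, in front of the lit window. I had no verdict back, so these are my own last checks.

- **Copper plate:** The cameras put it within about 4 mm of the presenting spot on each axis. The two views put its face within about 0.1 rad of square to the window and its tilt at up to about 0.06 rad. The wrist force was just the plate's weight, about 2 N, with no sign of touching the panel.
- **Dark plate and bystanders:** The dark plate and the four bystanders show no movement above 1 mm.
- **Flap:** I judged its final angle from the picture and from where I let go of the tongue, roughly 0.07 rad past upright. I did not measure it separately at the end.
- **What disagreed:** The real fingertips sit about 25 mm farther back along the tool than the reported TCP, and about 3 mm off in y. My first pinch at the tongue therefore closed on air just above it, without moving the flap. I corrected for this offset from then on, and the later grasps and the final position agreed with the cameras.

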